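Pack the last specimen cup and click the sample box shut

TASK

Close up the small grey sample box: take the board marker that lies across it off and lay it flat on the desk, stand the specimen cup that is between the water bottle and the card pack upright in the box's empty well, then swing the lid over and press its front edge down past the spring catch until it clicks fully shut. Leave the cup that is already in the box in its well, and do not shift the bottle, card pack, stamp or stapler.

Things in the scene. Friction and masses are not known exactly. Their poses are not given: they have to be found in the camera images.
- box: grey sample box fixed to the desk: base 96 (x) x 190 (y) x 42 mm high, 4 mm walls; origin at the centre of its underside, z up, front towards its own -x. Two square wells 70 x 70 mm side by side in a dark insert (insert top 26 mm, well floors 8 mm, rim 42 mm above the desk). One well holds a cup, the other is empty with the marker lying over it. Steel catch at the middle of the front wall
- well_left (a point): centre of the floor of the well on the box's own +y side, 8 mm above the desk
- well_right (a point): centre of the floor of the well on the box's own -y side, 8 mm above the desk
- hinge (a point): middle of the lid's hinge axis: 62 mm behind the box's centre (+x of the box), 42 mm above the desk; the axis runs along the box's y
- lid (a joint): lid angle, rad: 0 = shut, grows as it opens, stop at 1.85; starts at 1.6 to 1.8 (open, leaning back). Stiff hinge, stays where it is left (0.06 N m). Coming down it meets the spring catch at about 0.09 (front edge some 10 mm high); pressing the front edge with 10 to 15 N takes it on, below about 0.04 it snaps to 0; let go earlier it stays ajar
- lid_edge (a point): on the lid's outer face, middle, 8 mm inside its free (front) edge, 104 mm from the hinge axis along the face, the face lying 42 mm off the axis. Lid: cap 98 x 190 mm, 42 mm deep, 4 mm walls. Shut, its top is level 84 mm above the desk and this is the place to press; open, the outer face looks away from the robot and the lid reaches 141 to 155 mm high
- marker: black and white board marker, 138 mm long (along its y, from -69 to +69), 18 x 18 mm across; origin under its middle. Lies across the front and rear rims of the box over the empty well, its underside 42 mm above the desk, sticking out a little beyond both rims, near its middle free to grasp across 18 mm
- cup: clear specimen cup with white screw lid, 58 mm diameter, 65 mm high, about 60 g, standing on the near part of the desk right of the box; origin at the centre of its underside, z up
- packed_cup: same kind of cup, already standing in one of the box's wells; origin at the centre of its underside, z up
- bottle: plastic water bottle, 53 mm diameter, 184 mm high, standing close to the cup; origin at the centre of its underside
- card_pack: blue and white card box standing close to the cup on its other side, 22 (x) x 90 (y) x 60 mm high; origin at the centre of its underside
- stamp: red self-inking stamp, 41 x 60 x 92 mm high, origin at the centre of its underside
- stapler: desk stapler, 37 (x) x 133 (y) x 54 mm, origin at the centre of its underside
- specimen_case: closed blue and grey specimen case at the robot's left, fixed, 202 (x) x 265 (y) x 156 mm high; origin at the centre of its underside
There are look-alikes about, which are no part of the job. What is shaped like the cup but yellow is not meant.

How it is judged:
By the outcome, as a careful person would: the job done as asked, in the order asked, and still so for the second after the job is handed in, with the robot touching nothing.
It also fails if it takes over 67 s, if anything falls off the work surface, if the arm or the gripper's body presses on something with over 40 N, if the wrist force passes 120 N, or if a joint passes its speed limit or range.

ROBOT

A 6-joint arm with a two-finger parallel gripper is mounted at the origin on a cart in front of the work surface, level with it; the furniture and walls round the work are solid. World frame = base frame: x ahead of the robot, y to its left, z up, the work surface at z = 0. Lengths are in m, angles in rad, forces in N, time in s.
With the tool pointing down it reaches from about 0.375 to 0.75 m from the base axis. Payload 9 kg.
Tool frame: the origin (TCP) lies midway between the tips of the shut fingers; the grasp point (between the pads) lies 19 mm behind it; z points along the fingers, y is the line along which they close (so a half turn about z gives the same grasp; the last joint's range is limited). The gripper opens to 85 mm and grips with 20 to 120 N. Pads are 22 mm wide; open, the fingers measure 114 mm over their backs; the gripper's body (76 mm by 85 mm) begins 54 mm behind the grasp point. The pads swing forward as they close: fully open they stand 13 mm farther back than shut.
Start: joints at [-1.381, 0.104, 0.097, 1.564, 0, 1.353], TCP at [0.238, -0.551, 0.231] pointing down, gripper open.
Joint ranges: [-2.99, 2.99], [-0.84, 1.86], [-1.1, 1.16], [-1.84, 2.11], [-1.51, 1.56], [-3.14, 3.14]. Speed limits (rad/s): [2.22, 2.22, 2.57, 3.14, 3.14, 3.14].

INTERFACE

Orientations are given as a unit quaternion [w, x, y, z].
In Python, from cell import * gives the robot as it stands.
- The arm moves only by the tool send_rows, never from a script. Its argument "deltas" is a list that holds one entry, the list of rows, each a list of 7 numbers: the shift along the tool's x, y, z in m, then the turn, a rotation vector about the tool's x, y, z in rad, then the opening, from -1 (shut) to 1 (fully open). A call has 1 to 10 rows; each row shifts and turns the commanded pose from where the row before left it, along the tool's axes as they then stand; what a row does not reach is not made up. A row lasts 1/10 s, in which the tool goes at most 50 mm and 8.59 degrees, less where a joint would pass 70% of its speed; a pose out of reach is approached as far as the arm can. A call with a gripper value outside its range is refused whole. The fingers move at their own pace and stop on an object; the grip force is fixed at half the most. Time passes only in rows, so rows that do not move let the fingers close. It gives the time, the measured TCP pose, the force, the opening and the grip force at its end, in the units of the state.
- read_state(): the state, without advancing time (a new reading comes with each control period).
- capture(name): name is "scene" or "top" or "wrist"; returns (picture, depth): 420x560x3 uint8, red, green, blue; 420x560 float32, m along the optical axis (not along the pixel's ray), 0 where there is no reading.
- get_calibration(name): a dict with "fx", "fy", "cx", "cy" (pixels), "position" and "orientation" of the camera in the world. Camera axes: x right, y down, z forward; pixel columns grow to the right and rows downward; lengths in m; the calibration is good to about 2 mm. A picture is of the moment at which its call begins: read the wrist's pose just before it. get_calibration takes no time and is no camera call; for the wrist camera it gives the pose at the moment of the call.
- hand_in(): hands the job in; it is judged then, once.
The state is a dict: "time_s": time; "qpos": joint angles; "dq": joint speeds; "joint_torque": joint torques, N m; "eef_pos": TCP position; "eef_rot": TCP orientation; "ft_force": force on the tool from outside, world axes, zero at the start; "torque": the same for the moment, N m; "width": opening from 0.0 (shut) to 1.0 (fully open); "grasp_force": force on a finger pad.
Only numpy, scipy, OpenCV 4.12 (cv2) and the standard library are available. Lean on these libraries where they do the work, as an engineer would, in place of code of your own. Each camera call takes 0.05 s, during which the arm holds its last target. There are 200 camera calls.

## Working session

There is one attempt and no reset: what is moved stays moved. The work goes in short steps, Python scripts to look and compute and a tool call to move; the robot and the scene stay as the last step left them, time stands still between calls to the robot, and variables do not carry over. Pictures are saved under pics/ and viewed, at most 10 in all, crops included, and the job is handed in when it is done.

Besides the shell and the picture viewer there is one more tool, called after "Call:" as name([rows], argument=value, ...), one row to a line, values as JSON. send_rows: Moves the arm, as the interface text tells. Its arguments: {"type":"object","properties":{"deltas":{"type":"array","items":{"type":"array","items":{"type":"array","items":{"type":"number"}}}}},"required":["deltas"]}

```bash
mkdir -p pics; ls
cat > h.py <<'E'
from cell import *
import numpy as np, cv2
from scipy.spatial.transform import Rotation as R
def cal(n):
    c=get_calibration(n);q=c["orientation"];return c,R.from_quat([q[1],q[2],q[3],q[0]]).as_matrix(),np.array(c["position"])
def snap(n,f=None):
    k=cal(n);im,d=capture(n)
    if f: cv2.imwrite("pics/"+f+".png",im[:,:,::-1])
    c,M,p=k
    v,u=np.mgrid[:420,:560]
    P=np.stack([(u-c["cx"])/c["fx"]*d,(v-c["cy"])/c["fy"]*d,d],-1)@M.T+p
    P[d<=0]=np.nan
    return im,d,P,k
def ray(k,u,v,z):
    c,M,p=k;r=M@np.array([(u-c["cx"])/c["fx"],(v-c["cy"])/c["fy"],1.]);return p+r*(z-p[2])/r[2]
E
python3 - <<'E'
from h import *
s=read_state();print({k:np.round(v,3) for k,v in s.items()})
for n in("scene","top"):
    im,d,P,k=snap(n,n+"0");np.savez("/tmp/"+n,im=im,P=P);print(n,k[2],k[0]["fx"],k[1].round(3).tolist(),(d>0).mean())
E
```

```text
pics
{'time_s': np.float64(0.0), 'qpos': array([-1.381,  0.105,  0.096,  1.564,  0.   ,  1.353]), 'dq': array([ 0.001,  0.001, -0.   , -0.002,  0.   ,  0.001]), 'joint_torque': array([ 0.0000e+00, -5.5693e+01,  5.0365e+01,  1.7000e-02, -0.0000e+00,
       -0.0000e+00]), 'eef_pos': array([ 0.238, -0.55 ,  0.231]), 'eef_rot': array([-0.001,  0.979,  0.202,  0.   ]), 'ft_force': array([ 0.215, -0.109,  0.197]), 'torque': array([-0.011,  0.015,  0.006]), 'grasp_force': np.float64(0.0), 'width': np.float64(0.998)}
scene [-0.04069087 -1.10314954  1.1005058 ] 495.57355793142824 [[0.871, -0.322, 0.371], [-0.49, -0.538, 0.686], [-0.021, -0.779, -0.626]] 0.9940603741496599
top [ 0.48435255 -0.00525436  1.26603251] 412.03734516322777 [[0.028, -0.996, 0.085], [-1.0, -0.028, 0.003], [-0.001, -0.085, -0.996]] 0.9960374149659864
```

View pics/top0.png

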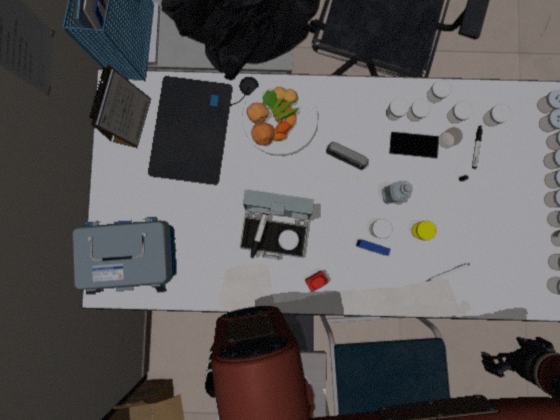

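View pics/scene0.png

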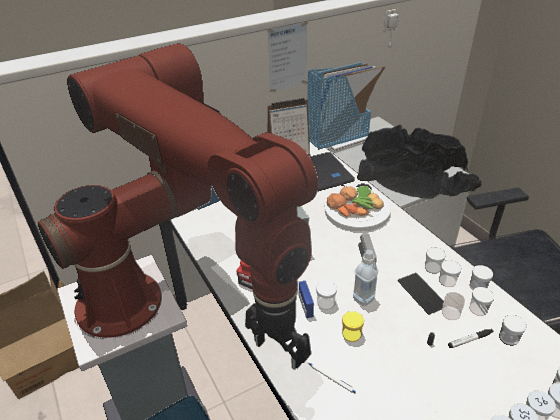

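The top view shows the box near (278,235): the marker is at (260,235) over the left well and the packed cup at (289,239). The target cup is at (382,229), between the bottle (398,191) and the card pack (374,247). The stamp is at (317,281) and the yellow look-alike at (425,230). In the scene view, the cup is at (326,294) and the arm hides the box.

Run:
```python
from h import *
d=np.load("/tmp/top.npz");im,P=d["im"],d["P"]
def crop(v0,v1,u0,u1,m):
    S=np.zeros(im.shape[:2],bool);S[v0:v1,u0:u1]=True
    Q=P[S&m&np.isfinite(P[...,2])];
    r=cv2.minAreaRect((Q[:,:2]*1000).astype(np.float32))
    print(len(Q),"med",np.median(Q,0).round(4),"rect",np.round(r[0],1),np.round(r[1],1),round(r[2],1))
hsv=cv2.cvtColor(im,cv2.COLOR_RGB2HSV);z=P[...,2]
print("desk",np.nanmedian(z[260:300,200:230]))
print("cup");crop(212,242,366,398,(z>.055)&(z<.075)&(hsv[...,1]<60))
print("pack");crop(230,262,350,395,(hsv[...,1]>120)&(z>.05))
print("bottle");crop(175,208,380,418,(z>.03)&(z<.2))
print("stamp");crop(265,295,300,335,(z>.03))
print("packed");crop(225,255,274,304,(z>.062)&(z<.085))
print("marker");crop(212,262,248,272,(z>.051)&(z<.07))
print("boxrim");crop(205,270,230,320,(z>.034)&(z<.05))
print("lid");crop(180,220,235,325,(z>.11))
print("yellow");crop(215,245,410,440,(z>.05))
print("stapler");crop(135,175,320,375,(z>.03))
print("case");crop(200,305,60,185,(z>.12))
b=cv2.resize(im[180:300,220:440],None,fx=3.6,fy=3.6,interpolation=cv2.INTER_CUBIC);cv2.imwrite("pics/c1.png",b[:,:,::-1])
for v in range(184,262,4):print(v,[(int(1000*P[v,u,0]),int(1000*z[v,u])) for u in(250,276,300)])
```

```text
desk -7.218543954712331e-05
cup
310 med [ 0.5228 -0.3079  0.0641] rect [ 523.7 -307.4] [55.4 55.1] 1.6
pack
201 med [ 0.469  -0.2858  0.0598] rect [ 468.6 -286.6] [86.8 19.3] 73.5
bottle
496 med [ 0.624  -0.3332  0.1286] rect [ 628.8 -344.2] [54.9 48.3] 17.8
stamp
301 med [ 0.3679 -0.119   0.0681] rect [ 365.8 -121.8] [39.9 59.8] 31.5
packed
309 med [ 0.4829 -0.0355  0.0726] rect [484.2 -36.5] [54.9 55. ] 1.3
marker
286 med [0.5009 0.0499 0.0585] rect [495.4  45.2] [134.8  61.3] 1.7
boxrim
408 med [0.511  0.0072 0.0418] rect [491.2   7.5] [189.9 128. ] 83.6
lid
1113 med [ 0.5841 -0.0032  0.1513] rect [579.2  -3. ] [189.8  55. ] 83.6
yellow
329 med [ 0.5223 -0.4363  0.0638] rect [ 521.4 -437.4] [55.3 57. ] 1.7
stapler
439 med [ 0.7432 -0.21    0.0518] rect [ 746.  -210.7] [127.7  30. ] 65.0
case
6044 med [0.4291 0.4196 0.1429] rect [458.2 446. ] [263.8 299.2] 5.3
184 [(652, 0), (654, -1), (656, 0)]
188 [(639, 3), (641, 0), (643, 1)]
192 [(610, 145), (629, 0), (631, 2)]
196 [(598, 152), (601, 148), (619, -3)]
200 [(587, 153), (589, 153), (592, 148)]
204 [(577, 152), (578, 155), (581, 150)]
208 [(573, 56), (567, 157), (570, 150)]
212 [(560, 64), (556, 163), (559, 152)]
216 [(552, 1), (554, 1), (553, 55)]
220 [(539, 26), (542, 1), (542, 47)]
224 [(527, 7), (529, 29), (532, 4)]
228 [(515, 7), (517, 24), (519, 24)]
232 [(503, 5), (505, 27), (507, 6)]
236 [(491, 5), (493, 25), (495, 8)]
240 [(479, 9), (481, 25), (483, 7)]
244 [(467, 11), (469, 26), (471, 24)]
248 [(455, 26), (457, 7), (459, 27)]
252 [(442, 1), (445, 24), (447, 26)]
256 [(430, -3), (432, -2), (436, 40)]
260 [(418, 0), (420, 1), (423, 4)]
```

View pics/c1.png

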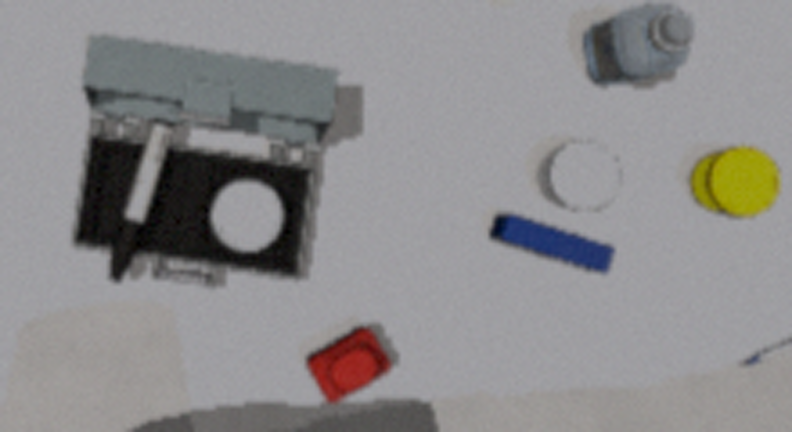

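```bash
cat >> h.py <<'E'
def tcp():
    s=read_state();q=s["eef_rot"];return np.array(s["eef_pos"]),R.from_quat([q[1],q[2],q[3],q[0]])
def down(yaw): return R.from_euler('z',yaw)*R.from_euler('x',np.pi)
def plan(pts,start=None):
    """pts: list of (pos,yaw,grip,nrows); tool-down; prints tool-frame rows"""
    p,r=start or tcp()
    for pos,yaw,g,n in pts:
        dp=(np.array(pos)-p)/n; rv=(r.inv()*down(yaw)).as_rotvec()/n
        rows=[]
        for i in range(n):
            rows.append([*np.round(r.inv().apply(dp),4).tolist(),*np.round(rv,3).tolist(),g]); r=r*R.from_rotvec(rv)
        p=np.array(pos);print(n,rows if n<=20 else rows)
E
python3 - <<'E'
from h import *
c,M,p=cal("wrist");t,r=tcp()
print(r.inv().apply(p-t),(r.as_matrix().T@M).round(3),c["fx"])
rim=[.491,.0075];bx=np.array([np.cos(np.radians(-6.4)),np.sin(np.radians(-6.4))]);by=np.array([-bx[1],bx[0]])
d=np.load("/tmp/top.npz");P=d["P"];Q=P[180:270,225:325].reshape(-1,3)
o=np.array([.49,.006]);X=(Q[:,:2]-o)@bx;Y=(Q[:,:2]-o)@by
m=(Q[:,2]>.034)&(Q[:,2]<.05)
print(np.percentile(X[m],[0,1,5,25,50,75,95,99]).round(3),np.percentile(Y[m],[0,1,50,99,100]).round(3))
print(Y[Q[:,2]>.11].min(),Y[Q[:,2]>.11].max())
plan([((.46,.02,.30),2.9,1,18)])
E
```

```text
[ 0.07576185 -0.00062601 -0.14229074] [[ 0.001 -0.954 -0.299]
 [ 1.     0.001  0.   ]
 [ 0.    -0.299  0.954]] 327.72250879659845
[-0.063 -0.062 -0.059 -0.045  0.022  0.048  0.062  0.064] [-0.093 -0.093 -0.002  0.096  0.097]
-0.09386613828089382 0.09592949569204286
18 [[0.0239, -0.0242, -0.0038, -0.0, -0.0, -0.138, 1], [0.027, -0.0207, -0.0038, -0.0, -0.0, -0.138, 1], [0.0296, -0.0167, -0.0038, -0.0, -0.0, -0.138, 1], [0.0316, -0.0125, -0.0038, -0.0, -0.0, -0.138, 1], [0.0331, -0.008, -0.0038, -0.0, -0.0, -0.138, 1], [0.0338, -0.0034, -0.0038, -0.0, -0.0, -0.138, 1], [0.034, 0.0013, -0.0038, -0.0, -0.0, -0.138, 1], [0.0335, 0.006, -0.0038, -0.0, -0.0, -0.138, 1], [0.0323, 0.0106, -0.0038, -0.0, -0.0, -0.138, 1], [0.0306, 0.0149, -0.0038, -0.0, -0.0, -0.138, 1], [0.0282, 0.019, -0.0038, -0.0, -0.0, -0.138, 1], [0.0253, 0.0227, -0.0038, -0.0, -0.0, -0.138, 1], [0.0219, 0.026, -0.0039, -0.0, -0.0, -0.138, 1], [0.0181, 0.0288, -0.0039, -0.0, -0.0, -0.138, 1], [0.014, 0.031, -0.0039, -0.0, -0.0, -0.138, 1], [0.0096, 0.0326, -0.0039, -0.0, -0.0, -0.138, 1], [0.005, 0.0336, -0.0039, -0.0, -0.0, -0.138, 1], [0.0003, 0.034, -0.0039, -0.0, -0.0, -0.138, 1]]
```

Call:
send_rows([
  [[0.023,-0.0242,-0.004,0,0,-0.138,1],[0.026,-0.0207,-0.004,0,0,-0.138,1],[0.029,-0.0167,-0.004,0,0,-0.138,1],[0.031,-0.0125,-0.004,0,0,-0.138,1],[0.033,-0.008,-0.004,0,0,-0.138,1],[0.034,-0.003,-0.004,0,0,-0.138,1],[0.034,0.001,-0.004,0,0,-0.138,1],[0.034,0.006,-0.004,0,0,-0.138,0],[0.033,0.01,-0.004,0,0,-0.138,0],[0.031,0.015,-0.004,0,0,-0.138,0]],
])

```text
time_s: 1.1
eef_pos: [0.3593, -0.2327, 0.2712]
eef_rot: [-0.0, 0.624, 0.781, 0.0]
ft_force: [0.6, 0.1, 0.3]
width: 0.517
grasp_force: 0.0
```

Call:
send_rows([
  [[0.029,0.019,-0.004,0,0,-0.138,0],[0.026,0.022,-0.004,0,0,-0.138,0],[0.023,0.025,-0.004,0,0,-0.138,0],[0.019,0.028,-0.004,0,0,-0.138,0],[0.015,0.03,-0.004,0,0,-0.138,0],[0.011,0.032,-0.004,0,0,-0.138,0],[0.006,0.033,-0.004,0,0,-0.138,0],[0.002,0.034,-0.004,0,0,-0.138,0]],
])

```text
time_s: 1.9
eef_pos: [0.4503, 0.0231, 0.3032]
eef_rot: [-0.0, 0.122, 0.993, -0.0]
ft_force: [0.8, -1.1, -0.6]
width: 0.498
grasp_force: 0.0
```

Run:
```python
from h import *
t,r=tcp();print(t,r.as_euler('ZYX'),read_state()["qpos"].round(3),read_state()["time_s"])
im,d,P,k=snap("wrist","w1");np.savez("/tmp/w1",im=im,P=P)
im,d,P,k=snap("top");np.savez("/tmp/top2",im=im,P=P)
```

```text
[0.4503012  0.02307283 0.30319075] [ 2.89752440e+00 -1.88703956e-04 -3.14144757e+00] [-0.24  -0.318 -0.165  1.724 -0.     0.004] 1.9
```

View pics/w1.png

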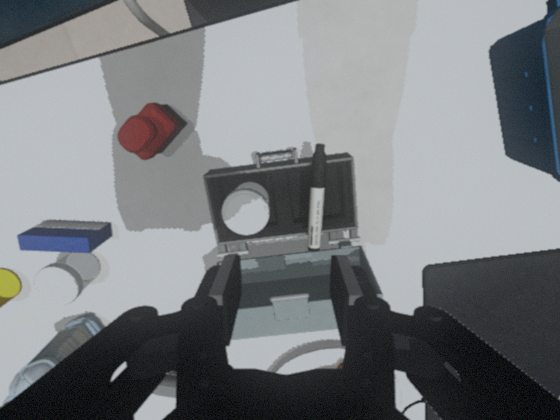

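The wrist view looks away from the robot. The box rim runs from (206,172) to (355,157) along the front, the marker from (320,147) to (315,250), the packed cup lid is at (246,210), and the catch at (275,157). The lid is open below, between the fingers.

Run:
```python
from h import *
k=cal("wrist")
d=np.load("/tmp/w1.npz");P=d["P"];im=d["im"];z=P[...,2]
# marker points
S=np.zeros(z.shape,bool);S[140:256,300:330]=1
m=(S&(z>.051)&(z<.068)).astype(np.uint8)
n,l,st,ce=cv2.connectedComponentsWithStats(m);i=1+np.argmax(st[1:,4]);Q=P[l==i]
r=cv2.minAreaRect((Q[:,:2]*1000).astype(np.float32));print("marker",r,len(Q),np.median(Q[:,2]))
for uv in((319.5,147),(315,250)):print(ray(k,*uv,.051).round(4))
th=np.radians(-6.4);bx=np.array([np.cos(th),np.sin(th)]);by=np.array([-bx[1],bx[0]])
# rim
T=np.load("/tmp/top2.npz")["P"]
for nm,A,win in(("w",P,np.s_[150:262,195:370]),("t",T,np.s_[180:270,225:325])):
    Q=A[win].reshape(-1,3);Q=Q[(Q[:,2]>.036)&(Q[:,2]<.046)]
    r=cv2.minAreaRect((Q[:,:2]*1000).astype(np.float32));print(nm,r)
for uv in((206,171),(355,155),(352,158)):print("corner",ray(k,*uv,.042).round(4))
S=np.zeros(z.shape,bool);S[175:240,210:280]=1
Q=P[S&(z>.066)&(z<.08)];print("packed",cv2.minEnclosingCircle((Q[:,:2]*1000).astype(np.float32)),np.median(Q[:,2]))
Q=T[180:220,225:325].reshape(-1,3);Q=Q[Q[:,2]>.1];X=Q[:,:2]@bx
print("lidtop x",np.percentile(X,[1,50,99]),[ (round(a,2),round(np.median(Q[abs(X-a)<.004,2]),4)) for a in np.arange(.54,.63,.01) if (abs(X-a)<.004).any()])
```

```text
marker ((496.2115783691406, 51.47443389892578), (37.77381134033203, 142.24049377441406), 75.71136474609375) 1591 0.058235470035525705
[0.4322 0.0718 0.051 ]
[0.5622 0.0381 0.051 ]
w ((490.727783203125, 9.419105529785156), (191.71363830566406, 129.7067108154297), 82.92815399169922)
t ((499.3833312988281, 6.409820556640625), (189.58993530273438, 111.35504150390625), 83.30322265625)
corner [ 0.4287 -0.0712  0.042 ]
corner [0.4534 0.1128 0.042 ]
corner [0.4562 0.1086 0.042 ]
packed ((483.4850158691406, -34.53347396850586), 28.93463897705078) 0.07156925577349549
lidtop x [0.49877184 0.5798048  0.60259932] [(np.float64(0.55), np.float64(0.1607)), (np.float64(0.56), np.float64(0.1546)), (np.float64(0.57), np.float64(0.153)), (np.float64(0.58), np.float64(0.1515)), (np.float64(0.59), np.float64(0.1499)), (np.float64(0.6), np.float64(0.149))]
```

Run:
```python
from h import *
plan([((.486,.0572,.12),2.888,0,6),((.486,.0572,.045),2.888,0,4)])
plan([((.486,.0572,.16),2.888,-1,4),((.47,.21,.16),2.888,-1,5),((.47,.21,.005),2.888,-1,6)],((np.array([.486,.0572,.045])),down(2.888)))
```

```text
6 [[-0.0044, 0.0067, 0.0306, 0.0, 0.0, 0.002, 0], [-0.0044, 0.0067, 0.0306, 0.0, 0.0, 0.002, 0], [-0.0044, 0.0067, 0.0306, 0.0, 0.0, 0.002, 0], [-0.0044, 0.0067, 0.0306, 0.0, 0.0, 0.002, 0], [-0.0044, 0.0067, 0.0306, 0.0, 0.0, 0.002, 0], [-0.0044, 0.0067, 0.0306, 0.0, 0.0, 0.002, 0]]
4 [[-0.0, -0.0, 0.0188, -0.0, -0.0, -0.0, 0], [-0.0, -0.0, 0.0188, -0.0, -0.0, -0.0, 0], [-0.0, -0.0, 0.0188, -0.0, -0.0, -0.0, 0], [-0.0, -0.0, 0.0188, -0.0, -0.0, -0.0, 0]]
4 [[0.0, 0.0, -0.0288, 0.0, 0.0, 0.0, -1], [0.0, 0.0, -0.0288, 0.0, 0.0, 0.0, -1], [0.0, 0.0, -0.0288, 0.0, 0.0, 0.0, -1], [0.0, 0.0, -0.0288, 0.0, 0.0, 0.0, -1]]
5 [[0.0108, 0.0288, 0.0, 0.0, 0.0, 0.0, -1], [0.0108, 0.0288, 0.0, 0.0, 0.0, 0.0, -1], [0.0108, 0.0288, 0.0, 0.0, 0.0, 0.0, -1], [0.0108, 0.0288, 0.0, 0.0, 0.0, 0.0, -1], [0.0108, 0.0288, 0.0, 0.0, 0.0, 0.0, -1]]
6 [[-0.0, -0.0, 0.0258, 0.0, 0.0, 0.0, -1], [-0.0, -0.0, 0.0258, 0.0, 0.0, 0.0, -1], [-0.0, -0.0, 0.0258, 0.0, 0.0, 0.0, -1], [-0.0, -0.0, 0.0258, 0.0, 0.0, 0.0, -1], [-0.0, -0.0, 0.0258, 0.0, 0.0, 0.0, -1], [-0.0, -0.0, 0.0258, 0.0, 0.0, 0.0, -1]]
```

Call:
send_rows([
  [[-0.0044,0.0067,0.03,0,0,-0.002,0],[-0.0044,0.0067,0.03,0,0,-0.002,0],[-0.0044,0.0067,0.03,0,0,-0.002,0],[-0.0044,0.0067,0.03,0,0,0,0],[-0.0044,0.0067,0.03,0,0,0,0],[-0.0044,0.0067,0.03,0,0,0,0],[0,0,0.03,0,0,0,0],[0,0,0.028,0,0,0,0],[0,0,0.02,0,0,0,0],[0,0,0,0,0,0,0]],
])

```text
time_s: 3.0
eef_pos: [0.4829, 0.0541, 0.042]
eef_rot: [-0.003, 0.122, 0.992, -0.0]
ft_force: [-0.5, 0.4, -0.3]
width: 0.502
grasp_force: 0.0
```

Call:
send_rows([
  [[0,0,0,0,0,0,-1],[0,0,0,0,0,0,-1],[0,0,0,0,0,0,-1],[0,0,0,0,0,0,-1],[0,0,0,0,0,0,-1]],
])

```text
time_s: 3.5
eef_pos: [0.4866, 0.0539, 0.0468]
eef_rot: [0.001, 0.122, 0.993, -0.0]
ft_force: [-1.5, 0.0, 6.6]
width: 0.196
grasp_force: 61.6
```

Call:
send_rows([
  [[0.01,0,-0.003,0,0,0,-1],[0.012,0,-0.004,0,0,0,-1],[0.005,0,-0.025,0,0,0,-1],[0,0,-0.03,0,0,0,-1],[0,0.01,-0.03,0,0,0,-1],[0,0.03,-0.02,0,0,0,-1],[0,0.035,0,0,0,0,-1],[0,0.035,0,0,0,0,-1],[0,0.03,0,0,0,0,-1],[0,0.015,0,0,0,0,-1]],
])

```text
time_s: 4.5
eef_pos: [0.497, 0.2132, 0.1575]
eef_rot: [0.0, 0.121, 0.993, 0.0]
ft_force: [-0.1, -0.3, 1.2]
width: 0.199
grasp_force: 60.7
```

Call:
send_rows([
  [[0,0,0.03,0,0,0,-1],[0,0,0.035,0,0,0,-1],[0,0,0.03,0,0,0,-1],[0,0,0.025,0,0,0,-1],[0,0,0.012,0,0,0,-1],[0,0,0,0,0,0,-1]],
])

```text
time_s: 5.1
eef_pos: [0.4956, 0.2106, 0.0239]
eef_rot: [-0.001, 0.122, 0.993, -0.0]
ft_force: [0.8, 1.4, -0.2]
width: 0.197
grasp_force: 60.7
```

Call:
send_rows([
  [[0,0,0.01,0,0,0,-1],[0,0,0.007,0,0,0,-1],[0,0,0.002,0,0,0,-1],[0,0,0,0,0,0,-1]],
])

```text
time_s: 5.5
eef_pos: [0.4967, 0.2111, 0.0063]
eef_rot: [0.0, 0.122, 0.993, -0.0]
ft_force: [-0.2, 0.6, 0.0]
width: 0.192
grasp_force: 60.7
```

Call:
send_rows([
  [[0,0,0.001,0,0,0,-1],[0,0,0.001,0,0,0,-1],[0,0,0,0,0,0,-1]],
])

```text
time_s: 5.8
eef_pos: [0.4971, 0.2112, 0.0048]
eef_rot: [0.0, 0.122, 0.993, 0.0]
ft_force: [-0.7, -0.9, 2.9]
width: 0.197
grasp_force: 61.1
```

Call:
send_rows([
  [[0,0,0,0,0,0,-0.4],[0,0,0,0,0,0,-0.2],[0,0,0,0,0,0,-0.2],[0,0,-0.02,0,0,0,0],[0,0,-0.035,0,0,0,0],[0,0,-0.04,0,0,0,0],[0.01,0,-0.04,0,0,0,1],[0.02,-0.02,-0.04,0,0,0,1],[0.02,-0.04,-0.04,0,0,0,1],[0.01,-0.04,-0.03,0,0,0,1]],
])

```text
time_s: 6.8
eef_pos: [0.4185, 0.135, 0.2439]
eef_rot: [0.001, 0.12, 0.993, 0.0]
ft_force: [1.2, -0.9, 0.3]
width: 0.998
grasp_force: 0.0
```

Run:
```python
from h import *
im,d,P,k=snap("wrist","w2");np.savez("/tmp/w2",im=im,P=P);t,r=tcp();print(t)
im2,d,T,k2=snap("top");np.savez("/tmp/top3",im=im2,P=T)
th=np.radians(-6.9);bx=np.array([np.cos(th),np.sin(th)]);by=np.array([-bx[1],bx[0]]);o=np.array([.49,.008])
for nm,A in(("w",P),("t",T)):
    Q=A.reshape(-1,3);Q=Q[np.isfinite(Q[:,2])];X=(Q[:,:2]-o)@bx;Y=(Q[:,:2]-o)@by
    b=(abs(X)<.075)&(abs(Y)<.11)
    m=b&(Q[:,2]>.035)&(Q[:,2]<.048)
    f=m&(abs(Y)>.045)&(X<-.03);s=m&(abs(X)<.03)
    print(nm,"front",np.percentile(X[f],[2,50,98]).round(4),"yL",np.percentile(Y[s&(Y>.05)],[2,50,98]).round(4) if (s&(Y>.05)).any() else 0,"yR",np.percentile(Y[s&(Y<-.05)],[2,50,98]).round(4) if (s&(Y<-.05)).any() else 0)
    if f.sum()>10:
        print(np.degrees(np.polyfit(Y[f],X[f],1)[0]))
    w=b&(Q[:,2]<.016)&(abs(X)<.042)&(Y>-.005)&(Y<.09)
    print(" wellL X",np.percentile(X[w],[3,97]).round(4),"Y",np.percentile(Y[w],[3,97]).round(4),w.sum(), np.median(Q[w,2]))
    c=b&(Q[:,2]>.066)&(Q[:,2]<.08)&(abs(X)<.045)
    print(" packed",X[c].min(),X[c].max(),Y[c].min(),Y[c].max())
```

```text
[0.41809465 0.13112372 0.24885649]
w front [-0.0477 -0.0457 -0.0312] yL [0.0923 0.0945 0.0963] yR [-0.0932 -0.0904 -0.0522]
-0.4793859116294009
 wellL X [-0.0268  0.0357] Y [0.0125 0.0782] 2765 0.007816746534239694
 packed -0.030197627713688363 0.01865649396874456 -0.07131768253598797 -0.01655765127106797
t front [-0.0473 -0.0449 -0.0318] yL [0.0905 0.0921 0.0943] yR [-0.0951 -0.093  -0.0913]
-0.003151542810598183
 wellL X [-0.0326  0.0337] Y [0.013  0.0793] 535 0.008102376531959443
 packed -0.028568943994674474 0.02732516635973755 -0.07281519616978008 -0.016664651360318996
```

View pics/w2.png

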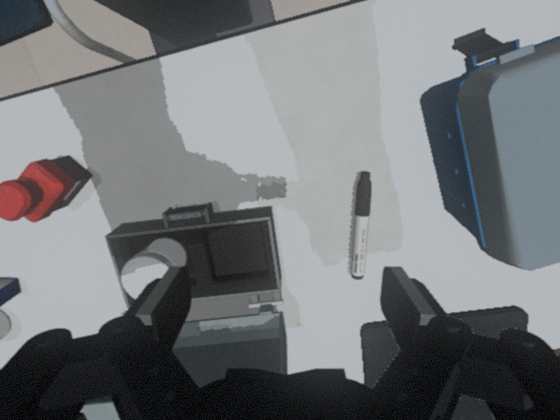

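The marker now lies flat on the desk at (361,225) and the left well is empty at (238,250). Next is the cup.

Run:
```python
from h import *
T=np.load("/tmp/top3.npz");P=T["P"];z=P[...,2]
Q=P[208:246,362:402].reshape(-1,3);Q=Q[(Q[:,2]>.058)&(Q[:,2]<.072)]
print(cv2.minEnclosingCircle((Q[:,:2]*1000).astype(np.float32)),np.median(Q,0))
plan([((.515,-.30,.22),2.853,1,13)])
```

```text
((507.21600341796875, -291.66143798828125), 52.21430587768555) [ 0.51925342 -0.30351057  0.06374847]
13 [[-0.0152, -0.0305, 0.0021, 0.0, 0.001, 0.003, 1], [-0.0153, -0.0305, 0.0021, 0.0, 0.001, 0.003, 1], [-0.0154, -0.0304, 0.0021, 0.0, 0.001, 0.003, 1], [-0.0155, -0.0304, 0.0021, 0.0, 0.001, 0.003, 1], [-0.0156, -0.0303, 0.0021, 0.0, 0.001, 0.003, 1], [-0.0157, -0.0302, 0.0021, 0.0, 0.001, 0.003, 1], [-0.0158, -0.0302, 0.0021, 0.0, 0.001, 0.003, 1], [-0.0159, -0.0301, 0.0021, 0.0, 0.001, 0.003, 1], [-0.016, -0.0301, 0.0021, 0.0, 0.001, 0.003, 1], [-0.0161, -0.03, 0.0021, 0.0, 0.001, 0.003, 1], [-0.0162, -0.03, 0.0021, 0.0, 0.001, 0.003, 1], [-0.0163, -0.0299, 0.0021, 0.0, 0.001, 0.003, 1], [-0.0164, -0.0299, 0.0021, 0.0, 0.001, 0.003, 1]]
```

Call:
send_rows([
  [[-0.015,-0.03,0,0,0,0.003,1],[-0.015,-0.03,0,0,0,0.003,1],[-0.015,-0.03,0,0,0,0.003,1],[-0.015,-0.03,0,0,0,0.003,1],[-0.016,-0.03,0,0,0,0.003,1],[-0.016,-0.03,0,0,0,0.003,1],[-0.016,-0.03,0,0,0,0.003,1],[-0.016,-0.03,0,0,0,0.003,1],[-0.016,-0.03,0,0,0,0.003,1],[-0.016,-0.03,0,0,0,0.003,1]],
])

```text
time_s: 7.9
eef_pos: [0.4945, -0.196, 0.241]
eef_rot: [-0.0, 0.137, 0.991, 0.0]
ft_force: [0.2, -0.3, 0.1]
width: 1.0
grasp_force: 0.0
```

Call:
send_rows([
  [[-0.016,-0.03,0.005,0,0,0.003,1],[-0.016,-0.03,0.01,0,0,0,1],[-0.016,-0.03,0.01,0,0,0,1],[0,0,0,0,0,0,1],[0,0,0,0,0,0,1]],
])

```text
time_s: 8.4
eef_pos: [0.5156, -0.2944, 0.2155]
eef_rot: [-0.001, 0.138, 0.99, 0.001]
ft_force: [-0.2, 0.6, 0.2]
width: 1.001
grasp_force: 0.0
```

```bash
cat > cup.py <<'E'
from h import *
import sys
t,r=tcp();print(t,r.as_euler('ZYX')[0])
im,d,P,k=snap("wrist",sys.argv[1])
b=(abs(P[...,0]-.521)<.05)&(abs(P[...,1]+.306)<.05)&(P[...,2]>.058)&(P[...,2]<.072)&(cv2.cvtColor(im,cv2.COLOR_RGB2HSV)[...,1]<60)
n,l,st,ce=cv2.connectedComponentsWithStats(b.astype(np.uint8));i=1+np.argmax(st[1:,4]);Q=P[l==i]
print(cv2.minAreaRect((Q[:,:2]*1000).astype(np.float32)),np.median(Q,0),st[i])
b=(P[...,2]>.05)&(P[...,2]<.07)&(im[...,2].astype(int)>im[...,0]+40);Q=P[b]
print("pack",cv2.minAreaRect((Q[:,:2]*1000).astype(np.float32)))
E
python3 cup.py w3
```

```text
[ 0.51562212 -0.29444355  0.21552601] 2.8638683270256617
((523.2855224609375, -307.2120666503906), (56.92914581298828, 56.521976470947266), 36.72271728515625) [ 0.52234212 -0.30691209  0.06357409] [ 244  173   61   60 2810]
pack ((468.61962890625, -285.0470886230469), (83.74076843261719, 20.567811965942383), 74.0835189819336)
```

View pics/w3.png

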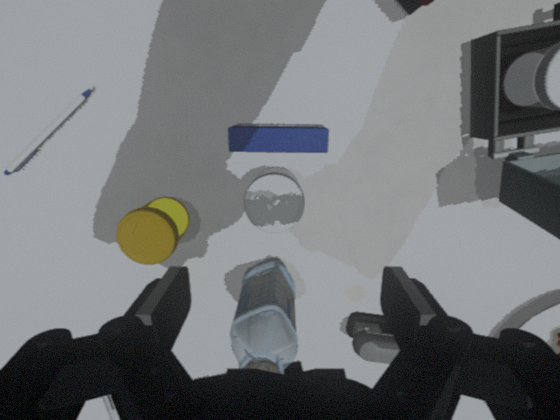

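The cup is at (274,203), with the pack above it at (278,138) and the bottle below at (267,310). It is clear on both sides where the fingers go.

Call:
send_rows([
  [[-0.006,-0.005,0.02,0,0,0,1],[-0.005,-0.005,0.03,0,0,0,1],[0,0,0.03,0,0,0,1],[0,0,0.03,0,0,0,1],[0,0,0.03,0,0,0,1],[0,0,0.025,0,0,0,1],[0,0,0.014,0,0,0,1],[0,0,0.005,0,0,0,1],[0,0,0,0,0,0,1],[0,0,0,0,0,0,1]],
])

```text
time_s: 9.45
eef_pos: [0.5244, -0.3077, 0.0347]
eef_rot: [0.001, 0.138, 0.99, -0.001]
ft_force: [-0.1, 0.4, -0.1]
width: 0.999
grasp_force: 0.0
```

Call:
send_rows([
  [[0,0,0,0,0,0,-1],[0,0,0,0,0,0,-1],[0,0,0,0,0,0,-1],[0,0,0,0,0,0,-1],[0,0,0,0,0,0,-1]],
])

```text
time_s: 9.95
eef_pos: [0.5245, -0.308, 0.0347]
eef_rot: [0.001, 0.138, 0.99, -0.001]
ft_force: [0.1, -0.1, 6.9]
width: 0.628
grasp_force: 63.5
```

Call:
send_rows([
  [[0,0,-0.01,0,0,0,-1],[0,0,-0.025,0,0,0,-1],[0,0,-0.03,0,0,0,-1],[0,0,-0.03,0,0,0,-1],[0,0,-0.02,0,0,0,-1],[0,0,0,0,0,0,-1]],
])

```text
time_s: 10.55
eef_pos: [0.525, -0.3085, 0.1523]
eef_rot: [0.002, 0.138, 0.99, -0.002]
ft_force: [0.0, -0.4, -1.2]
width: 0.634
grasp_force: 63.4
```

Run:
```python
from h import *
t,r=tcp();print(t)
plan([((.4955,.0532,t[2]),3.021,-1,14)])
```

```text
[ 0.52500862 -0.30851566  0.1522999 ]
14 [[0.0091, 0.0243, -0.0001, -0.0, 0.0, -0.011, -1], [0.0088, 0.0244, -0.0001, -0.0, 0.0, -0.011, -1], [0.0085, 0.0245, -0.0001, -0.0, 0.0, -0.011, -1], [0.0083, 0.0246, -0.0001, -0.0, 0.0, -0.011, -1], [0.008, 0.0247, -0.0001, -0.0, 0.0, -0.011, -1], [0.0077, 0.0247, -0.0001, -0.0, 0.0, -0.011, -1], [0.0074, 0.0248, -0.0001, -0.0, 0.0, -0.011, -1], [0.0072, 0.0249, -0.0001, -0.0, 0.0, -0.011, -1], [0.0069, 0.025, -0.0, -0.0, 0.0, -0.011, -1], [0.0066, 0.0251, -0.0, -0.0, 0.0, -0.011, -1], [0.0063, 0.0251, -0.0, -0.0, 0.0, -0.011, -1], [0.006, 0.0252, -0.0, -0.0, 0.0, -0.011, -1], [0.0058, 0.0253, -0.0, -0.0, 0.0, -0.011, -1], [0.0055, 0.0253, -0.0, -0.0, 0.0, -0.011, -1]]
```

Call:
send_rows([
  [[0.009,0.0243,0,0,0,-0.011,-1],[0.009,0.0244,0,0,0,-0.011,-1],[0.0085,0.0245,0,0,0,-0.011,-1],[0.0083,0.0246,0,0,0,-0.011,-1],[0.008,0.0247,0,0,0,-0.011,-1],[0.0077,0.0247,0,0,0,-0.011,-1],[0.0074,0.0248,0,0,0,-0.011,-1],[0.0072,0.0249,0,0,0,-0.011,-1],[0.0069,0.025,0,0,0,-0.011,-1],[0.0066,0.025,0,0,0,-0.011,-1]],
])

```text
time_s: 11.55
eef_pos: [0.502, -0.0476, 0.1471]
eef_rot: [-0.001, 0.083, 0.997, 0.0]
ft_force: [0.7, 0.2, -0.8]
width: 0.627
grasp_force: 63.4
```

Call:
send_rows([
  [[0.006,0.025,0,0,0,-0.011,-1],[0.006,0.025,0,0,0,-0.011,-1],[0.006,0.025,0,0,0,-0.011,-1],[0.0055,0.025,0,0,0,-0.011,-1],[0,0,0,0,0,0,-1],[0,0,0,0,0,0,-1]],
])

```text
time_s: 12.15
eef_pos: [0.494, 0.0538, 0.1473]
eef_rot: [-0.0, 0.061, 0.998, -0.0]
ft_force: [-0.1, -0.7, -0.7]
width: 0.628
grasp_force: 63.4
```

Run:
```python
from h import *
t,r=tcp();print(t,r.as_euler('ZYX'))
c=np.array([.4955,.0532,.0447]);print(r.inv().apply(c-t),3.021-r.as_euler('ZYX')[0])
im,d,P,k=snap("wrist")
b=(abs(P[...,0]-.4955)<.05)&(abs(P[...,1]-.0532)<.05)&(P[...,2]>.165)&(P[...,2]<.20)
Q=P[b];print(len(Q),np.median(Q,0))
```

```text
[0.49403765 0.0538195  0.14734266] [ 3.01987646e+00 -8.79946375e-04 -3.14127403e+00]
[-0.00161707 -0.00040466  0.10264141] 0.001123543390525672
19547 [0.48663963 0.05460833 0.17627155]
```

Call:
send_rows([
  [[-0.0016,0,0.02,0,0,0,-1],[0,0,0.025,0,0,0,-1],[0,0,0.02,0,0,0,-1],[0,0,0.015,0,0,0,-1],[0,0,0.012,0,0,0,-1],[0,0,0.008,0,0,0,-1],[0,0,0.003,0,0,0,-1],[0,0,0,0,0,0,-1]],
])

```text
time_s: 13.0
eef_pos: [0.4961, 0.0533, 0.0451]
eef_rot: [0.0, 0.061, 0.998, -0.0]
ft_force: [-0.6, 0.8, -0.3]
width: 0.63
grasp_force: 63.4
```

Call:
send_rows([
  [[0,0,0.0012,0,0,0,-1],[0,0,0.001,0,0,0,-1],[0,0,0,0,0,0,-1]],
])

```text
time_s: 13.3
eef_pos: [0.4963, 0.0534, 0.0431]
eef_rot: [0.0, 0.061, 0.998, -0.0]
ft_force: [0.3, 0.6, -1.2]
width: 0.627
grasp_force: 63.4
```

Call:
send_rows([
  [[0,0,0.0007,0,0,0,-1],[0,0,0,0,0,0,0.35],[0,0,0,0,0,0,0.45],[0,0,0,0,0,0,0.5],[0,0,-0.015,0,0,0,0.55],[0,0,-0.03,0,0,0,0.6],[0,0,-0.04,0,0,0,0.6],[0,0,-0.04,0,0,0,0.6],[0.01,0,-0.04,0,0,0,0],[0.03,0,-0.04,0,0,0,-0.5]],
])

```text
time_s: 14.3
eef_pos: [0.4566, 0.0581, 0.2497]
eef_rot: [0.001, 0.062, 0.998, -0.0]
ft_force: [-0.1, -0.8, -0.0]
width: 0.471
grasp_force: 0.0
```

Run:
```python
from h import *
t,r=tcp();print(t)
im,d,P,k=snap("wrist","w4")
th=np.radians(-6.9);bx=np.array([np.cos(th),np.sin(th)]);by=np.array([-bx[1],bx[0]]);o=np.array([.49,.008])
X=(P[...,:2]-o)@bx;Y=(P[...,:2]-o)@by;z=P[...,2]
for s in(.0455,-.0455):
    b=(abs(X)<.045)&(abs(Y-s)<.04)&(z>.06)&(z<.095);print(s,np.median(z[b]),cv2.minAreaRect(np.c_[X[b],Y[b]].astype(np.float32)*1000))
b=(abs(Y)<.09)&(X>.05)&(X<.2)&(z>.1);print("lid",np.percentile(X[b],[1,50,99]),np.percentile(z[b],[50,99]))
im2,d,T,_=snap("top");X=(T[...,:2]-o)@bx;Y=(T[...,:2]-o)@by;z=T[...,2]
for y0 in(-.08,-.05,.05,.08):
    b=(abs(Y-y0)<.015)&(X>.04)&(X<.16)&(z>.02);i=np.argsort(X[b]);print(y0,[(int(1000*x),int(1000*q)) for x,q in zip(X[b][i],z[b][i])][::6])
```

```text
[0.45656613 0.05805036 0.2496792 ]
0.0455 0.07155077175761543 ((0.0440826416015625, 46.0527458190918), (56.80699157714844, 56.63739013671875), 82.42113494873047)
-0.0455 0.0714710646674113 ((-1.727818489074707, -42.61005783081055), (56.82902526855469, 56.719058990478516), 25.29030990600586)
lid [0.06265686 0.09551455 0.11602369] [0.15056131 0.16049668]
-0.08 [(40, 26), (41, 42), (43, 25), (44, 41), (46, 40), (48, 39), (52, 43), (55, 44), (59, 46), (61, 39), (62, 54), (64, 60), (65, 58), (67, 59), (69, 76), (70, 60), (72, 58), (72, 52), (74, 60), (76, 105), (76, 152), (77, 154), (78, 155), (79, 50), (80, 153), (81, 151), (81, 153), (82, 151), (84, 153), (85, 148), (86, 153), (88, 154), (89, 149), (91, 152), (92, 150), (94, 150), (95, 152), (97, 152), (98, 149), (100, 151), (101, 151), (103, 152), (105, 147), (106, 152), (108, 152), (109, 150), (111, 146), (112, 152), (114, 147), (115, 147), (116, 148)]
-0.05 [(40, 23), (42, 25), (44, 27), (45, 41), (47, 43), (51, 44), (57, 42), (62, 41), (65, 60), (67, 59), (68, 62), (70, 59), (72, 59), (74, 58), (76, 153), (76, 147), (77, 59), (78, 1
[... 650 characters left out ...]
, (96, 146), (97, 151), (99, 148), (100, 150), (102, 154), (103, 148), (105, 151), (106, 149), (108, 150), (109, 150), (111, 147), (112, 151), (114, 149), (115, 148)]
0.08 [(40, 23), (41, 26), (43, 26), (45, 41), (47, 41), (49, 38), (53, 41), (59, 42), (61, 42), (62, 50), (64, 46), (65, 61), (67, 56), (69, 63), (70, 59), (71, 61), (73, 58), (74, 137), (76, 150), (76, 152), (77, 59), (78, 59), (79, 57), (79, 151), (80, 151), (81, 150), (82, 61), (83, 54), (84, 155), (86, 153), (88, 151), (90, 150), (91, 150), (93, 151), (94, 151), (96, 148), (97, 152), (98, 145), (100, 151), (101, 148), (103, 152), (104, 149), (106, 152), (108, 149), (109, 150), (110, 152), (112, 146), (114, 147), (115, 152)]
```

View pics/w4.png

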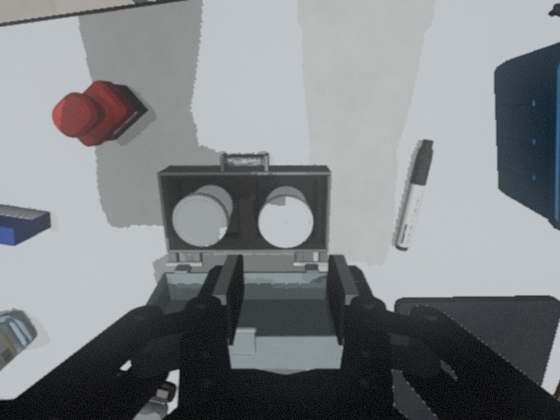

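Both cups stand level in their wells, with tops at (203,220) and (287,218) and measured height 71.5 mm. The marker lies flat at (415,200). Next I go behind the open lid (about 1.70 rad) with the fingers shut.

Call:
send_rows([
  [[-0.031,-0.008,0,0,0,0,-1],[-0.031,-0.008,0,0,0,0,-1],[-0.032,-0.008,0,0,0,0,-1],[-0.032,-0.008,0,0,0,0,-1],[-0.032,-0.007,0,0,0,0,-1],[-0.032,-0.007,0,0,0,0,-1],[0,0,0,0,0,0,-1],[0,0,0,0,0,0,-1]],
])

```text
time_s: 15.2
eef_pos: [0.6392, -0.0108, 0.2467]
eef_rot: [-0.001, 0.062, 0.998, 0.0]
ft_force: [-0.4, -0.0, 0.8]
width: 0.001
grasp_force: 0.0
```

```bash
cat > bf.py <<'E'
from h import *
th=np.radians(-6.9);bx=np.array([np.cos(th),np.sin(th)]);by=np.array([-bx[1],bx[0]]);o=np.array([.49,.008])
def bpose():
    t,r=tcp();return np.array([(t[:2]-o)@bx,(t[:2]-o)@by,t[2]])
E
python3 - <<'E'
from bf import *
print(bpose(),tcp()[1].as_euler('ZYX'),read_state()["qpos"].round(2))
p=None
for a in [1.7,1.6,1.5,1.4,1.3,1.2,1.1,1.0,.9,.8,.7,.6,.5,.4,.3,.2,.12]:
    r=100+(1.7-a)*2.5;X=62-r*np.cos(a)+42*np.sin(a)+9;z=42+r*np.sin(a)+42*np.cos(a)
    if p: print(a,round(X,1),round(z,1),"row",round((p[0]-X)/1000,4),round((p[1]-z)/1000,4))
    else: print(X,z)
    p=(X,z)
E
```

```text
[ 0.1503587  -0.00071988  0.24665506] [ 3.01850237e+00 -1.48343040e-03  3.14150402e+00] [-0.22  0.23  0.27  1.61 -0.   -0.1 ]
125.53437146855615 135.75501228483483
1.6 115.9 141.0 row 0.0096 -0.0052
1.5 105.8 145.2 row 0.0101 -0.0042
1.4 95.3 148.4 row 0.0105 -0.0032
1.3 84.5 150.6 row 0.0108 -0.0021
1.2 73.5 151.6 row 0.011 -0.001
1.1 62.4 151.5 row 0.0111 0.0001
1.0 51.4 150.3 row 0.011 0.0012
0.9 40.5 148.0 row 0.0109 0.0023
0.8 29.9 144.6 row 0.0106 0.0034
0.7 19.7 140.2 row 0.0102 0.0045
0.6 9.9 134.7 row 0.0097 0.0055
0.5 0.7 128.2 row 0.0092 0.0064
0.4 -7.7 120.9 row 0.0085 0.0073
0.3 -15.5 112.7 row 0.0077 0.0082
0.2 -22.3 103.8 row 0.0069 0.0089
0.12 -27.2 96.1 row 0.0048 0.0076
```

Call:
send_rows([
  [[0,0,0.03,0,0,0,-1],[0,0,0.035,0,0,0,-1],[0,0,0.03,0,0,0,-1],[0,0,0.016,0,0,0,-1],[0.008,0,0,0,0,0,-1],[0.01,0,0,0,0,0,-1],[0.007,0,0,0,0,0,-1],[0.0096,0,-0.0052,0,0,0,-1],[0.01,0,-0.0042,0,0,0,-1],[0,0,0,0,0,0,-1]],
])

```text
time_s: 16.2
eef_pos: [0.595, -0.0051, 0.1482]
eef_rot: [0.002, 0.061, 0.998, -0.0]
ft_force: [-0.1, -0.1, -0.0]
width: 0.002
grasp_force: 0.0
```

```bash
python3 -c "
from bf import *
print(bpose())"
```

```text
[ 0.10583367 -0.00037241  0.14815355]
```

Call:
send_rows([
  [[0.0105,0,-0.0015,0,0,0,-1],[0.011,0,-0.001,0,0,0,-1],[0.011,0,-0.001,0,0,0,-1],[0.011,0,0,0,0,0,-1],[0.011,0,0.001,0,0,0,-1],[0.011,0,0.0023,0,0,0,-1],[0.0106,0,0.0034,0,0,0,-1],[0,0,0,0,0,0,-1]],
])

```text
time_s: 17.0
eef_pos: [0.519, 0.0043, 0.1428]
eef_rot: [0.0, 0.061, 0.998, -0.0]
ft_force: [-0.3, 0.1, 1.0]
width: -0.002
grasp_force: 0.0
```

Run:
```python
from bf import *
print(bpose())
im2,d,T,_=snap("top");X=(T[...,:2]-o)@bx;Y=(T[...,:2]-o)@by;z=T[...,2]
for y0 in(-.08,.08):
    b=(abs(Y-y0)<.012)&(X>-.15)&(X<.16)&(z>.02);i=np.argsort(X[b]);print(y0,[(int(1000*x),int(1000*q)) for x,q in zip(X[b][i],z[b][i])][::5])
```

```text
[ 0.02926009 -0.00019675  0.14282584]
-0.08 [(-47, 41), (-44, 43), (-42, 21), (-40, 25), (-37, 28), (-35, 24), (-32, 23), (-28, 23), (-25, 27), (-20, 22), (-15, 122), (-13, 124), (-11, 127), (-8, 128), (-6, 129), (-3, 135), (0, 135), (2, 142), (6, 144), (9, 149), (12, 148), (15, 150), (18, 144), (23, 141), (29, 133), (35, 127), (43, 122), (53, 106)]
0.08 [(-149, 625), (-148, 632), (-148, 634), (-147, 627), (-146, 630), (-145, 633), (-145, 635), (-144, 637), (-143, 635), (-142, 638), (-141, 630), (-141, 633), (-140, 631), (-138, 626), (-138, 615), (-137, 635), (-136, 623), (-135, 620), (-134, 618), (-133, 633), (-132, 626), (-131, 618), (-130, 616), (-129, 626), (-128, 628), (-127, 615), (-125, 626), (-124, 626), (-123, 624), (-122, 628), (-120, 628), (-119, 626), (-118, 624), (-116, 617), (-115, 609), (-113, 618), (-112, 624), (-110, 618), (-108, 618), (-105, 616), (-104, 616), (-101, 606), (-98, 613), (-94, 608)]
```

Call:
send_rows([
  [[0.0102,0,0.004,0,0,0,-1],[0.0097,0,0.0055,0,0,0,-1],[0.0092,0,0.0064,0,0,0,-1],[0.0085,0,0.0073,0,0,0,-1],[0.0077,0,0.0082,0,0,0,-1],[0.0069,0,0.0089,0,0,0,-1],[0.006,0,0.007,0,0,0,-1],[0.004,0,0.002,0,0,0,-1],[0,0,0,0,0,0,-1]],
])

```text
time_s: 17.95
eef_pos: [0.4577, 0.0117, 0.0932]
eef_rot: [0.0, 0.061, 0.998, -0.0]
ft_force: [0.3, 0.6, 0.2]
width: -0.003
grasp_force: 0.0
```

```bash
python3 -c "
from bf import *
print(bpose(),read_state()['ft_force'])"
```

```text
[-0.0324929  -0.00017898  0.09321533] [0.31225361 0.5769691  0.18991526]
```

Call:
send_rows([
  [[0.004,0,-0.004,0,0,0,-1],[0.005,0,0,0,0,0,-1],[0,0,0.003,0,0,0,-1],[0,0,0.002,0,0,0,-1],[0,0,0.002,0,0,0,-1],[0,0,0,0,0,0,-1]],
])

```text
time_s: 18.55
eef_pos: [0.4485, 0.0129, 0.0912]
eef_rot: [-0.0, 0.061, 0.998, -0.0]
ft_force: [-9.1, 1.0, 15.8]
width: 0.0
grasp_force: 7.9
```

Call:
send_rows([
  [[0,0,0.002,0,0,0,-1],[0,0,0.002,0,0,0,-1],[0,0,0.002,0,0,0,-1],[0,0,0,0,0,0,-1]],
])

```text
time_s: 18.95
eef_pos: [0.4489, 0.0128, 0.084]
eef_rot: [0.0, 0.061, 0.998, -0.0]
ft_force: [-0.5, 0.3, 2.5]
width: 0.005
grasp_force: 1.1
```

Force dropped at z = 84 mm, so the lid probably clicked. I'll press a little more to be sure, then retreat and check.

Call:
send_rows([
  [[0,0,0.002,0,0,0,-1],[0,0,0.002,0,0,0,-1],[0,0,0,0,0,0,-1]],
])

```text
time_s: 19.25
eef_pos: [0.4489, 0.0128, 0.0833]
eef_rot: [0.0, 0.061, 0.998, -0.0]
ft_force: [-16.8, 2.2, 35.7]
width: -0.0
grasp_force: 18.0
```

Call:
send_rows([
  [[0,0,-0.015,0,0,0,-1],[0,0,-0.03,0,0,0,-1],[0,0,-0.04,0,0,0,-1],[0,0,-0.04,0,0,0,-1],[0,0.02,-0.04,0,0,0,-1],[0,0,0,0,0,0,-1],[0,0,0,0,0,0,-1]],
])

```text
time_s: 19.95
eef_pos: [0.4519, 0.0328, 0.2455]
eef_rot: [0.001, 0.061, 0.998, -0.0]
ft_force: [-0.3, 0.4, -1.4]
width: 0.003
grasp_force: 0.0
```

Run:
```python
from bf import *
print(bpose())
im,d,T,_=snap("wrist","w5");X=(T[...,:2]-o)@bx;Y=(T[...,:2]-o)@by;z=T[...,2]
for x0 in np.arange(-.045,.05,.015):
    b=(abs(Y)<.09)&(abs(X-x0)<.004)&(z<.13)&(z>.06);print(round(x0,3),b.sum(),np.median(z[b]).round(4))
im,d,P,_=snap("top")
z=P[...,2];h=cv2.cvtColor(im,cv2.COLOR_RGB2HSV)
def c(n,v0,v1,u0,u1,m):
    Q=P[v0:v1,u0:u1][m[v0:v1,u0:u1]];print(n,len(Q),np.median(Q,0).round(4))
c("pack",230,262,350,395,(h[...,1]>120)&(z>.05));c("bottle",175,208,380,418,(z>.03)&(z<.2));c("stamp",265,295,300,335,z>.03);c("stapler",135,175,320,375,z>.03)
```

```text
[-0.04080484  0.02005935  0.24549271]
-0.045 1641 0.0837
-0.03 1483 0.0838
-0.015 1410 0.0838
0.0 1346 0.0838
0.015 1277 0.0838
0.03 1047 0.0838
0.045 705 0.0837
pack 192 [ 0.469  -0.2845  0.0604]
bottle 492 [ 0.624  -0.3338  0.1279]
stamp 302 [ 0.368  -0.1191  0.0668]
stapler 435 [ 0.7438 -0.2105  0.0516]
```

View pics/w5.png

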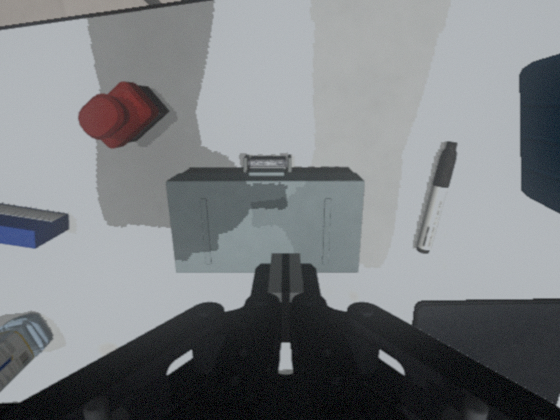

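The lid covers the box at (265,225) and is level at 83.8 mm throughout, so it is shut. The marker lies flat at (437,200), and the bottle, card pack, stamp and stapler have not moved.

```bash
python3 -c "
from cell import *
print(hand_in())"
```

```text
the job is handed in; nothing more can be done
None
```

Job handed in at about 20 s: the marker is flat on the desk, the cup is upright in the left well, the lid is latched shut (level at 84 mm), and the bottle, card pack, stamp and stapler are where they were.

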